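# Release the pedal slide's spring pin and run the carriage to its stop

## Robot

A 6-joint arm with a two-finger parallel gripper is mounted at the origin on a cart in front of the work surface, level with it; the furniture and walls round the work are solid. World frame = base frame: x ahead of the robot, y to its left, z up, the work surface at z = 0. Lengths are in m, angles in rad, forces in N, time in s.
With the tool pointing down it reaches from about 0.35 to 0.8 m from the base axis. Payload 7.3 kg.
Tool frame: the origin (TCP) lies between the finger pads; the fingertips stand 25 mm ahead of it and the grasp point (between the pads) lies 6 mm ahead of it (r.tip_extent is the distance from the TCP to the fingertips, in m); z points along the fingers, y is the line along which they close (so a half turn about z gives the same grasp; the last joint's range is limited). The gripper opens to 85 mm and grips with 20 to 120 N. Pads are 22 mm wide; open, the fingers measure 114 mm over their backs; the gripper's body (76 mm by 85 mm) begins 54 mm behind the grasp point. The pads swing forward as they close: fully open they stand 13 mm farther back than shut.
Start: joints at [-1.322, 0.342, 1.524, -0, 1.275, -0.146], TCP at [0.202, -0.485, 0.256] pointing down, gripper open.
Joint ranges: [-2.53, 2.53], [-0.77, 2.02], [0.04, 2.7], [-1, 4.14], [0.28, 2.66], [-3.11, 3.11]. Speed limits (rad/s): [2.57, 2.57, 3.14, 3.14, 3.14, 3.14].

## Interface

Orientations are given as a unit quaternion [x, y, z, w].
In Python, from workcell import r, command_gripper, optics gives the robot as it stands. The module is installed in compiled form; this text tells all that it offers. Calls block until the motion is done:
- r.reach(position, orientation): joint-space move of the TCP to a pose.
- r.move_straight(position, orientation=None, speed=0.15, max_force=None): straight line of the TCP; orientation=None keeps the orientation; speed is the mean speed in m/s. With max_force (N) it stops when the force on the tool has changed by that much, and returns True; else False.
- r.movej(angles): joint-space move.
- command_gripper(opening, force=None): finger opening in m; force is the grip in N (None keeps the last); returns when the fingers have stopped.
- r.hold(seconds).
- r.solve_ik(position, orientation): joint angles nearest the present ones, or None.
- r.read_state(): the state.
- optics.get_image(name): name is "side" or "top" or "wrist"; returns (picture, depth): 400x640x3 uint8, red, green, blue; 400x640 float32, m along the optical axis (not along the pixel's ray), 0 where there is no reading.
- optics.camera_model(name): a dict with "K" (3x3 intrinsics, pixels), "R" (3x3) and "t" (3): a world point X has camera coordinates R X + t; the wrist camera has in their place "tool_from_camera" (4x4, takes a point from camera to tool coordinates, whose origin is the TCP and whose axes are the flange's). Camera axes: x right, y down, z forward; pixel columns grow to the right and rows downward; lengths in m; the calibration is good to about 2 mm. A picture is of the moment at which its call begins: read the wrist's pose just before it. camera_model takes no time and is no camera call.
A pose or a line that the arm cannot do raises r.PlanningError and nothing moves.
- r.finish_job(): hands the job in; it is judged then, once.
The state is a dict: "time_s": time; "joint_positions": joint angles; "dq": joint speeds; "tau": joint torques, N m; "eef_pos": TCP position; "eef_rot": TCP orientation; "contact_force": force on the tool from outside, world axes, zero at the start; "torque": the same for the moment, N m; "grip_width": finger opening in m; "grip_force": force on a finger pad.
Only numpy, scipy, OpenCV 4.12 (cv2) and the standard library are available. Lean on these libraries where they do the work, as an engineer would, in place of code of your own. Each camera call takes 0.05 s, during which the arm holds its last target. There are 200 camera calls.

## Task

Two bench slides stand side by side, each locked by a spring pin; work only on the one whose carriage bears the bicycle pedal. Pull its pin up by the wing handle, give it a quarter turn either way and let it down into the shallow rest notch so that it stays out by itself; then push the carriage by its post away from the pin, all the way to the far stop, and let go. Leave the other slide (with the plain black ring) locked as it is.

Things in the scene. Friction and masses are not known exactly. Their poses are not given: they have to be found in the camera images.
- pedal_slide: Bench slide whose carriage bears a black bicycle pedal (top about 52 mm above the bench). Grey bed 252 x 140 mm, fixed to the bench; origin under its middle, x = direction of the carriage's travel, away from the robot. The spring pin's upright axis is 85 mm before the origin (-x), in a notched steel block 30 x 29 mm, top 66 mm above the bench.
- pedal_wing_grip (a point): Grip point of that pin's wing handle: upright dark steel blade 12 mm thick (x axis), 50 mm long (y axis), 34 mm high. The point is on the pin's axis, 12 mm below the wing's top, 26 mm above the notched block and 92 mm above the bench while locked. Locked, its x axis is the carriage's direction of travel. It rises and turns with the wing.
- pedal_pin (a joint): Lift of the pin in m: 0 locked, 0.026 top of travel; a spring pulls it down with 4 N locked, 9 N at the top. A cross pin sits in the block's deep slot, so the wing turns only when lifted over 0.016. Let down after a quarter turn, it rests in a shallow notch at 0.012, clear of the carriage; let down unturned, it locks again.
- pedal_wing (a joint): Turn of the wing about the upright axis in rad: 0 locked, positive counter-clockwise seen from above. Once lifted it turns freely either way up to 1.8; the rest notch lies at +1.57 and at -1.57 and takes the cross pin within about 0.25.
- pedal_post_grip (a point): Grip point of the push post on the pedal's carriage: upright round dark steel post 20 mm in diameter, 30 to 110 mm above the bench; the point is on its axis, 92 mm above the bench, 125 mm beyond the pin's axis while the carriage is home, on the far side of the pedal. Its x axis is the direction of travel, away from the pin.
- pedal_carriage (a joint): Travel of that carriage in m: 0 home at the pin, 0.070 at the far stop. Sliding friction about 2.5 N; it stays where it is left, and cannot move while the pin is down.
- ring_wing_grip (a point): The same grip point on the other, identical slide, whose carriage bears a plain black ring, 42 mm across; to be left alone.
- ring_post_grip (a point): The push post's grip point on that other slide's carriage; to be left alone.

How it is judged:
On the way, in this order (a step that is already met when the one before it is completed fails the run):
1. the pedal slide's pin rests turned in its notch, out of the carriage, with the carriage still home (value of joint pedal_pin between 0.009 and 0.0145 m and (value of joint pedal_wing between 1.25 and 1.89 rad or value of joint pedal_wing between -1.89 and -1.25 rad) and value of joint pedal_carriage below 0.01 m), for 0.2 s.
2. the pedal carriage is at the far stop (value of joint pedal_carriage above 0.06 m), for 0.2 s.
At the end, for the whole second after the job is handed in: The pedal's carriage stands at its far stop (within 10 mm), its pin rests turned about a quarter turn (18 degrees either way) in the rest notch, lifted 9 to 14.5 mm, and the other slide is as it was (within 6 mm) (value of joint pedal_carriage between 0.06 and 0.08 m and value of joint pedal_pin between 0.009 and 0.0145 m and (value of joint pedal_wing above 1.25 rad or value of joint pedal_wing below -1.25 rad) and distance of each of ring_wing_grip, ring_post_grip from where it was at the start of the episode below 0.006 m); the robot touches nothing.
It fails at once if the other slide's pin is lifted or its carriage moved by more than 10 mm (distance of any of ring_wing_grip, ring_post_grip from where it was at the start of the episode above 0.01 m).
It also fails if it takes over 45 s, if anything falls off the work surface, if the arm or the gripper's body presses on something with over 40 N, if the wrist force passes 120 N, or if a joint passes its speed limit or range.

## Working session

There is one attempt and no reset: what is moved stays moved. The work goes in short steps, each a Python script; the robot and the scene stay as the last script left them, time stands still between calls to the robot, and variables do not carry over. Pictures are saved under pics/ and viewed, at most 10 in all, crops included, and the job is handed in when it is done.

```bash
mkdir -p pics
python3 - <<'E'
from workcell import r, optics
import cv2,numpy as np
for n in("top","side"):
    p,d=optics.get_image(n); cv2.imwrite(f"pics/{n}0.png",p[...,::-1]); np.savez(f"{n}0.npz",p=p,d=d)
    m=optics.camera_model(n); print(n,m["K"],(-m["R"].T@m["t"]),m["R"])
print(r.read_state()["time_s"],r.read_state()["eef_rot"])
E
```

```text
top [[424.79900661   0.         315.88394565]
 [  0.         424.79900661 204.06628389]
 [  0.           0.           1.        ]] [ 0.35706386 -0.02951691  1.22464035] [[-0.02117904 -0.99971554 -0.010968  ]
 [-0.99387334  0.02224305 -0.10826367]
 [ 0.10847684  0.00860788 -0.99406171]]
side [[452.00447655   0.         323.81515048]
 [  0.         452.00447655 197.610254  ]
 [  0.           0.           1.        ]] [0.01503697 0.70691388 0.61338978] [[-0.84164113 -0.54001141 -0.00528054]
 [-0.27334221  0.43441303 -0.85823619]
 [ 0.46575127 -0.72088348 -0.51322779]]
0.1 [ 9.80581884e-01  1.96108893e-01 -2.94409411e-05 -6.85665015e-04]
```

View pics/top0.png

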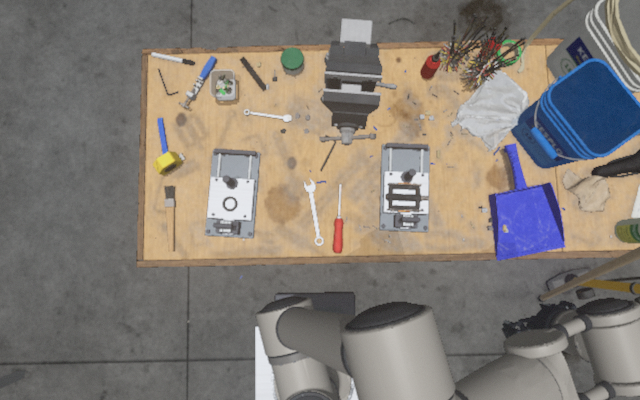

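View pics/side0.png

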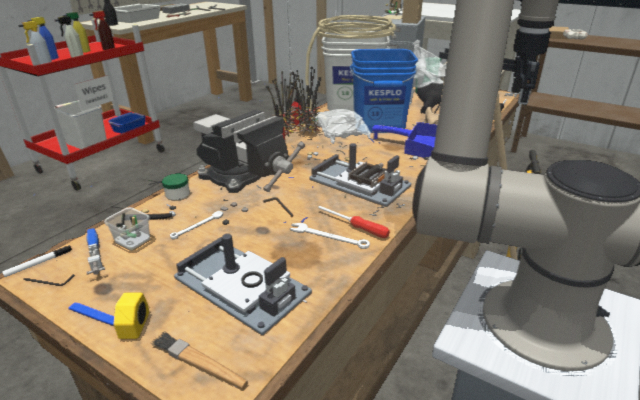

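The top view shows the pedal slide at the right, around px (405,188), with its wing near (403,222) and post near (406,176). The ring slide is at the left, around (232,193). In the side view the pedal slide is around (360,180).

```bash
cat > h.py <<'E'
import numpy as np,cv2
from workcell import optics
def cloud(d,K,R=None,t=None):
    v,u=np.mgrid[:d.shape[0],:d.shape[1]]
    P=np.stack([(u-K[0,2])/K[0,0]*d,(v-K[1,2])/K[1,1]*d,d],-1)
    return P if R is None else (P-t)@R
E
python3 - <<'E'
from h import *
for n in("top","side"):
    z=np.load(n+"0.npz");m=optics.camera_model(n);d=z["d"];P=cloud(d,m["K"],m["R"],m["t"])
    ok=(d>0)&(P[...,0]>.25)&(P[...,0]<.6)&(P[...,1]>-.4)&(P[...,1]<-.1)
    tbl=P[ok&(abs(P[...,2])<.012)]; print(n,"table z",np.median(tbl[:,2]))
    for lo,hi in((.015,.028),(.073,.12)):
        k=(ok&(P[...,2]>lo)&(P[...,2]<hi)).astype(np.uint8)
        c,l,s,_=cv2.connectedComponentsWithStats(k)
        for i in range(1,c):
            if s[i,4]<6: continue
            Q=P[l==i]; print(lo,s[i],"med",np.median(Q,0).round(4),"min",Q.min(0).round(3),"max",Q.max(0).round(3),
              "rect",[np.round(a,3) for a in cv2.minAreaRect(Q[:,:2].astype(np.float32))])
E
python3 - <<'E'
import cv2
a=cv2.imread("pics/top0.png")[130:250,365:445];cv2.imwrite("pics/c1.png",cv2.resize(a,None,fx=5,fy=5,interpolation=cv2.INTER_CUBIC))
E
```

```text
top table z -0.0008411339753884746
0.015 [388 164   4   9  16] med [ 0.5883 -0.2328  0.0198] min [ 0.575 -0.235  0.016] max [ 0.599 -0.229  0.028] rect [array([ 0.587, -0.232]), array([0.024, 0.006]), np.float64(2.318)]
0.015 [420 164   3   9  25] med [ 0.5868 -0.3227  0.0188] min [ 0.574 -0.327  0.015] max [ 0.598 -0.32   0.023] rect [array([ 0.586, -0.324]), array([0.007, 0.024]), np.float64(87.956)]
0.015 [415 175   6   3   8] med [ 0.5617 -0.309   0.0263] min [ 0.559 -0.318  0.025] max [ 0.565 -0.304  0.028] rect [array([ 0.562, -0.311]), array([0.006, 0.014]), np.float64(0.406)]
0.015 [424 179   3   4   6] med [ 0.5482 -0.3322  0.0276] min [ 0.544 -0.334  0.025] max [ 0.553 -0.328  0.028] rect [array([ 0.549, -0.333]), array([0.006, 0.008]), np.float64(61.467)]
0.015 [415 180   5   5  10] med [ 0.5446 -0.3108  0.0274] min [ 0.539 -0.314  0.024] max [ 0.55  -0.303  0.028] rect [array([ 0.545, -0.308]), array([0.011, 0.012]), np.float64(87.132)]
0.015 [383 185   5  13  19] med [ 0.5234 -0.2117  0.0246] min [ 0.504 -0.223  0.015] max [ 0.54  -0.21   0.028] rect [array([ 0.521, -0.2
[... 1987 characters left out ...]
.073] max [ 0.44  -0.243  0.11 ] rect [array([ 0.433, -0.267]), array([0.049, 0.012]), np.float64(86.559)]
side table z -0.00018386815002545176
0.015 [331 176  71  19 200] med [ 0.4609 -0.2312  0.0236] min [ 0.414 -0.298  0.015] max [ 0.599 -0.205  0.028] rect [array([ 0.496, -0.233]), array([0.193, 0.073]), np.float64(18.508)]
0.073 [349 143   7  15 103] med [ 0.5558 -0.2731  0.0949] min [ 0.548 -0.288  0.073] max [ 0.568 -0.267  0.113] rect [array([ 0.558, -0.276]), array([0.017, 0.019]), np.float64(32.042)]
0.073 [386 155  13  18 157] med [ 0.4306 -0.2614  0.0927] min [ 0.426 -0.296  0.073] max [ 0.441 -0.243  0.107] rect [array([ 0.433, -0.27 ]), array([0.054, 0.012]), np.float64(85.44)]
```

View pics/c1.png

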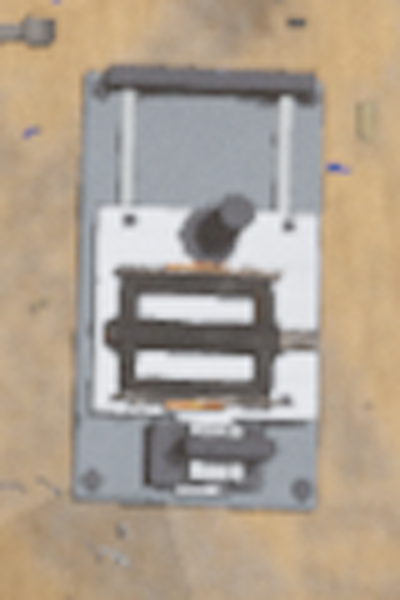

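The crop shows the post top at (238,210), the wing at (228,449), and the pedal between them. The depth clouds give wing (0.433,-0.267) and post (0.557,-0.275). They are 124 mm apart (125 expected) with heights as given, and the slide yaw is about -3.6°. Next I move above the wing and check with the wrist camera.

```bash
cat >> h.py <<'E'
from scipy.spatial.transform import Rotation as Ro
def quat(yaw):  # tool down, tool y along heading yaw
    c,s=np.cos(yaw),np.sin(yaw)
    return Ro.from_matrix(np.array([[-s,c,0],[c,s,0],[0,0,-1]])).as_quat()  # rows; symmetric layout: columns x=(-s,c,0), y=(c,s,0)
def wrist(name):
    from workcell import r
    s=r.read_state();p,d=optics.get_image("wrist");m=optics.camera_model("wrist")
    T=np.array(m["tool_from_camera"]);P=cloud(d,np.array(m["K"]))@T[:3,:3].T+T[:3,3]
    P=P@Ro.from_quat(s["eef_rot"]).as_matrix().T+np.array(s["eef_pos"])
    cv2.imwrite(f"pics/{name}.png",p[...,::-1]); return p,d,P
E
python3 - <<'E'
from h import *
from workcell import r,command_gripper
for yaw in(-.063,-.063+np.pi):
    print(yaw,Ro.from_quat(quat(yaw)).as_matrix().round(2).tolist(),np.round(r.solve_ik([.433,-.267,.1],quat(yaw)),2))
yaw=-.063
if abs(r.solve_ik([.433,-.267,.1],quat(yaw))[5])>abs(r.solve_ik([.433,-.267,.1],quat(yaw+np.pi))[5]): yaw+=np.pi
r.reach([.433,-.267,.26],quat(yaw))
p,d,P=wrist("w1");s=r.read_state();print(yaw,s["time_s"],s["joint_positions"],s["eef_pos"])
for lo,hi in((.085,.12),):
    k=((d>0)&(P[...,2]>lo)&(P[...,2]<hi)).astype(np.uint8)
    c,l,st,_=cv2.connectedComponentsWithStats(k)
    for i in range(1,c):
        if st[i,4]<60: continue
        Q=P[l==i];T=Q[Q[:,2]>np.percentile(Q[:,2],90)-.004]; print(st[i],"z",np.median(T[:,2]),[np.round(a,4) for a in cv2.minAreaRect(T[:,:2].astype(np.float32))])
E
```

```text
-0.063 [[0.06, 1.0, 0.0], [1.0, -0.06, 0.0], [0.0, 0.0, -1.0]] [-0.7   0.5   1.77 -0.    0.87 -0.64]
3.078592653589793 [[-0.06, -1.0, 0.0], [-1.0, 0.06, 0.0], [-0.0, 0.0, -1.0]] [-0.7   0.5   1.77 -0.    0.87  2.5 ]
-0.063 1.3583 [-7.05432990e-01  3.09396569e-01  1.56146726e+00 -4.02576112e-04
  1.27074167e+00 -6.39902123e-01] [ 0.43242734 -0.26805831  0.2599382 ]
[626   0  14  28 278] z 0.1167620796200372 [array([ 0.6527, -0.161 ]), array([0.0168, 0.0031]), np.float64(82.5467)]
[314 153  15  63 881] z 0.10346050915891353 [array([ 0.4352, -0.2719]), array([0.049 , 0.0114]), np.float64(86.059)]
[455 171  36  31 761] z 0.10976709999325668 [array([ 0.559 , -0.2798]), array([0.019 , 0.0189]), np.float64(45.0705)]
```

View pics/w1.png

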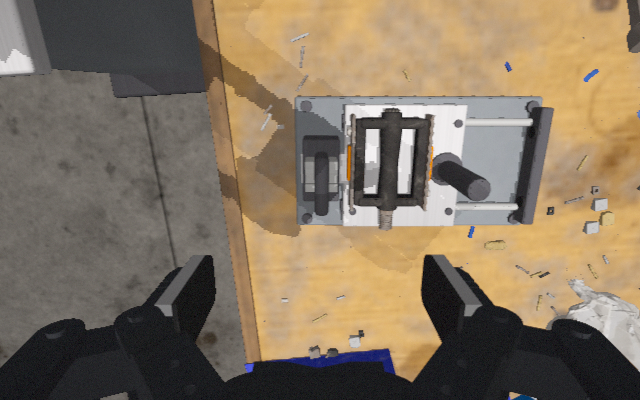

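The wrist view shows the wing upright at px (321,180) and the post top at (478,188). It gives (0.4352,-0.2719), about 4 mm off the static cameras. A second view turned by half a turn, averaged with this one, cancels the hand-eye bias.

```bash
cat > look.py <<'E'
from h import *
from workcell import r
def look(pos,yaw,name):
    r.reach(pos,quat(yaw)); r.hold(.3)
    p,d,P=wrist(name);s=r.read_state();print(yaw,s["time_s"],np.round(s["eef_pos"],4),np.round(s["joint_positions"][5],3))
    k=((d>0)&(P[...,2]>.085)&(P[...,2]<.125)).astype(np.uint8)
    c,l,st,_=cv2.connectedComponentsWithStats(k)
    for i in range(1,c):
        if st[i,4]<300: continue
        Q=P[l==i];T=Q[Q[:,2]>np.percentile(Q[:,2],90)-.004]; print(st[i],"z",np.median(T[:,2]).round(4),[np.round(a,4) for a in cv2.minAreaRect(T[:,:2].astype(np.float32))])
E
python3 - <<'E'
from look import *
look([.434,-.27,.22],-.063+np.pi,"w2")
look([.434,-.27,.22],-.063,"w3")
E
```

```text
3.078592653589793 4.3583 [ 0.434 -0.27   0.22 ] 2.498
[ 308  157   17   72 1177] z 0.1033 [array([ 0.4358, -0.2725]), array([0.049 , 0.0115]), np.float64(86.6384)]
[ 119  176   44   36 1073] z 0.1096 [array([ 0.5597, -0.2809]), array([0.0193, 0.0195]), np.float64(69.152)]
[  0 333  32  34 402] z 0.1221 [array([ 0.6568, -0.184 ]), array([0.0046, 0.0135]), np.float64(83.6032)]
-0.063 7.3583 [ 0.434 -0.27   0.22 ] -0.643
[ 311  160   17   72 1173] z 0.1035 [array([ 0.4351, -0.2712]), array([0.0487, 0.0115]), np.float64(86.1525)]
[ 473  181   43   35 1070] z 0.1096 [array([ 0.5591, -0.2798]), array([0.0191, 0.0186]), np.float64(8.6193)]
```

The two views agree: wing (0.4355,-0.2719), post (0.5594,-0.2803), 124 mm apart, yaw -0.068. Now I grip, lift, turn and lower.

Run:
```python
from look import *
from workcell import command_gripper
def S(t):
    s=r.read_state();print(t,round(s["time_s"],2),np.round(s["eef_pos"],4),"F",np.round(s["contact_force"],1),"M",np.round(s["torque"],2),"w",round(s["grip_width"],4),round(s["grip_force"],1),"j6",round(s["joint_positions"][5],3))
x,y,yaw=.4355,-.2719,-.068
q=quat(yaw)
command_gripper(.05); r.reach([x,y,.15],q)
print(r.move_straight([x,y,.098],speed=.06,max_force=8)); S("down")
command_gripper(0,force=50); S("grip")
print(r.move_straight([x,y,.120],speed=.04,max_force=30)); r.hold(.2); S("lift")
```

```text
False
down 9.2 [ 0.4357 -0.272   0.0983] F [-0.1  0.1 -0.5] M [-0.    0.02  0.05] w 0.0498 0.0 j6 -0.639
grip 9.62 [ 0.4353 -0.272   0.0984] F [-2.8  0.5  5. ] M [0.08 0.56 0.05] w 0.0111 51.0 j6 -0.639
False
lift 10.53 [ 0.4353 -0.2718  0.1197] F [-2.4 -2.2 -9.4] M [-0.47  0.34 -0.03] w 0.0111 48.9 j6 -0.639
```

Run:
```python
from look import *
from workcell import command_gripper
def S(t):
    s=r.read_state();R=Ro.from_quat(s["eef_rot"]).as_matrix();print(t,round(s["time_s"],2),np.round(s["eef_pos"],4),"F",np.round(s["contact_force"],1),"M",np.round(s["torque"],2),"yaw",round(np.arctan2(R[1,1],R[0,1]),3),"w",round(s["grip_width"],4))
x,y=.4355,-.2719
j=np.array(r.read_state()["joint_positions"]);
for k in(.785,.785):
    j[5]+=k; r.movej(j); S("turn")
q=quat(-.068-np.pi/2)
print(r.move_straight([x,y,.110],q,speed=.03,max_force=25)); r.hold(.2); S("low")
p,d=optics.get_image("side");cv2.imwrite("pics/s1.png",cv2.resize(p[110:230,300:460,::-1],None,fx=4,fy=4))
```

```text
turn 11.3 [ 0.435  -0.2717  0.1195] F [-2.  -1.8 -9.2] M [-0.53  0.56  0.  ] yaw -0.851 w 0.0112
turn 12.07 [ 0.4349 -0.2715  0.1195] F [-4.9 -1.1 -8.8] M [-0.22  0.84  0.01] yaw -1.635 w 0.0109
False
low 12.75 [ 0.435  -0.2715  0.1103] F [-6.6  0.6 -2.3] M [-0.    1.34  0.01] yaw -1.637 w 0.0114
```

View pics/s1.png

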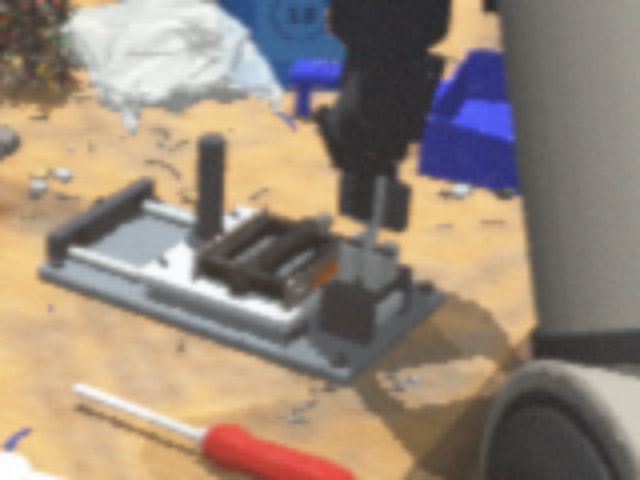

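The side crop shows the wing, at (382,220), turned end-on to the camera and still gripped, with the carriage home. I release it, back off and check.

Run:
```python
from look import *
from workcell import command_gripper
x,y=.435,-.2715; q=quat(-.068-np.pi/2)
command_gripper(.05); r.hold(.2)
r.move_straight([x,y,.19],q,speed=.1)
look([x+.02,y,.23],-.068-np.pi/2,"w4")
```

```text
-1.6387963267948966 15.0583 [ 0.4545 -0.2713  0.2293] 0.956
[304  17  32  38 923] z 0.1097 [array([ 0.5601, -0.2801]), array([0.0192, 0.0191]), np.float64(43.169)]
[ 312  181   17   75 1212] z 0.1151 [array([ 0.4363, -0.2721]), array([0.0116, 0.0488]), np.float64(85.7694)]
```

The wing is lifted 11.7 mm and turned 90°, and the carriage is still home. Now I take the post and push it along.

Run:
```python
from look import *
from workcell import command_gripper
yaw=-.068; q=quat(yaw-np.pi/2); u=np.array([np.cos(yaw),np.sin(yaw),0])
p0=np.array([.5596,-.2802,.098])
def S(t):
    s=r.read_state();print(t,round(s["time_s"],2),np.round(s["eef_pos"],4),"F",np.round(s["contact_force"],1),"w",round(s["grip_width"],4))
r.reach(p0+[0,0,.06],q); print(r.move_straight(p0,q,speed=.08,max_force=8)); S("down")
command_gripper(0,force=25); S("grip")
print(r.move_straight(p0+.0705*u,q,speed=.06,max_force=20)); r.hold(.3); S("push")
command_gripper(.05); r.hold(.2)
r.move_straight(p0+.0705*u+[0,0,.1],q,speed=.12)
look(p0+.02*u+[0,0,.17],yaw-np.pi/2,"w5")
```

```text
False
down 16.53 [ 0.5599 -0.2804  0.0985] F [-0.   1.   0.3] w 0.0503
grip 16.91 [ 0.5599 -0.2797  0.0987] F [-0.5  3.5  4.8] w 0.0194
False
push 18.53 [ 0.6298 -0.2843  0.0987] F [-1.8  5.1  6. ] w 0.0195
-1.6387963267948966 20.9083 [ 0.5796 -0.2814  0.2667] 1.068
[   0    0  157  115 7499] z 0.1197 [array([ 0.6807, -0.1207]), array([0.0649, 0.0962]), np.float64(7.3336)]
[305 106  25  27 539] z 0.1097 [array([ 0.6301, -0.2846]), array([0.0186, 0.0189]), np.float64(86.4067)]
[311 297  14  63 806] z 0.115 [array([ 0.4364, -0.2717]), array([0.0118, 0.0483]), np.float64(86.3878)]
```

View pics/w5.png

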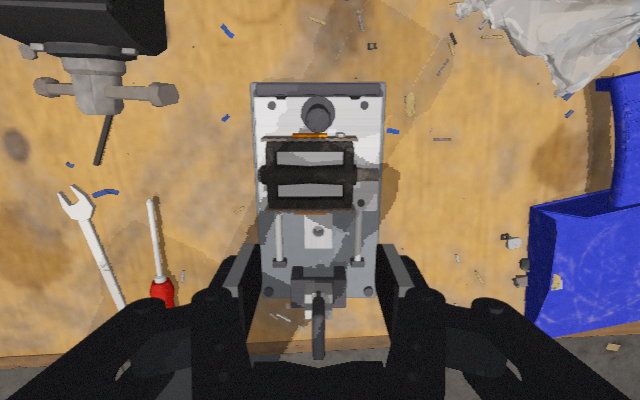

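The carriage is at the far stop, with the post at px (318,113) moved 70 mm. The wing at (318,325) is still turned and lifted 11.6 mm, and the gripper is clear.

```bash
python3 -c "
from workcell import r
print(r.finish_job())"
```

```text
the job is handed in; nothing more can be done
None
```

The job is handed in: the pedal slide's pin rests turned a quarter turn and lifted about 11.6 mm, its carriage stands about 70 mm out at the far stop, and I never moved the arm near the ring slide.

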